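# Sweep the chocolate coins through the gate into the packing slot

## Task

On the marble packing board, push the three round chocolate coins through the gap in the metal fence into the wooden slot behind it, one at a time: each must be wholly through the gap before the next one reaches it. Only push them along the board with the fingers, never lift one. Leave the square chocolate, the steel piping nozzle and the small amber flavouring bottle where they stand.

Things in the scene. Friction and masses are not known exactly. Their poses are not given: they have to be found in the camera images.
- gate (a point): middle of the gap in the aluminium fence, at the height of the board's top face (12 mm above the table). x points level through the gap, y along the fence, z up. The fence is 8 mm thick (x from -4 to +4 mm), 16 mm high and reaches 108 mm to either side; the gap is 44 mm wide (y from -22 to +22 mm) and open above. The coins start on the -x side, 50 to 165 mm away and up to 70 mm off the x axis
- slot (a point): middle of the slot's floor, 62 mm past the gap along its x, same axes as the gate. The slot is level with the board's top, runs from the fence to an end wall 59 mm past this point, and is 44 mm wide between wooden rails 16 mm high, open above. The three coins fit in it in a row; a coin pushed in pushes those ahead of it further along
- board: the fixed white marble slab, 340 x 240 x 12 mm; origin on the table right under the gate point, same axes; the slab reaches 210 mm to -x, 130 mm to +x and 120 mm to either side of it. No rim except the fence and the slot
- choc1: round chocolate coin, dark brown, 32 mm across, 14 mm thick, about 15 g, loose, lying flat on the board; origin at the centre of its underside, z up. It slides when pushed from the side
- choc2: round chocolate coin, dark brown, 32 mm across, 14 mm thick, about 15 g, loose, lying flat on the board; origin at the centre of its underside, z up. It slides when pushed from the side
- choc3: round chocolate coin, dark brown, 32 mm across, 14 mm thick, about 15 g, loose, lying flat on the board; origin at the centre of its underside, z up. It slides when pushed from the side
- square: square chocolate, dark brown, 28 x 28 x 14 mm, loose, on the board near one of the corners away from the fence; origin at the centre of its underside; not to be moved
- nozzle: steel piping nozzle, a cone 32 mm across at the foot and 45 mm high, loose, standing on the board near the other corner away from the fence; origin at the centre of its underside; not to be moved
- flavour: small amber bottle with a red cap, 36 mm across, 75 mm high, loose, standing on the table about 50 mm beside the board's -y edge; origin at the centre of its underside; not to be moved
Things that resemble listed ones, but are neither listed nor needed, are in the scene too. What is shaped like the choc2 but red or turquoise is not meant. What is shaped like the choc3 but yellow is not meant.

How it is judged (in metres and radians):
On the way, in this order (a step that is already met when the one before it is completed fails the run):
1. one coin is wholly through the gap (its centre at least 18 mm past it) and in the slot while the other two are still wholly before the fence (centres at least 20 mm before) ((((x of choc1 in the frame of gate between 0.018 and 0.125 m and y of choc1 in the frame of gate between -0.02 and 0.02 m and z of choc1 in the frame of gate below 0.008 m) and x of each of choc2, choc3 in the frame of gate below -0.02 m) or (x of each of choc1, choc3 in the frame of gate below -0.02 m and (x of choc2 in the frame of gate between 0.018 and 0.125 m and y of choc2 in the frame of gate between -0.02 and 0.02 m and z of choc2 in the frame of gate below 0.008 m)) or (x of each of choc1, choc2 in the frame of gate below -0.02 m and (x of choc3 in the frame of gate between 0.018 and 0.125 m and y of choc3 in the frame of gate between -0.02 and 0.02 m and z of choc3 in the frame of gate below 0.008 m)))), for 0.2 s.
2. two coins are in the slot while the third is still wholly before the fence (((x of choc1 in the frame of gate below -0.02 m and (x of choc2 in the frame of gate between 0.018 and 0.125 m and y of choc2 in the frame of gate between -0.02 and 0.02 m and z of choc2 in the frame of gate below 0.008 m) and (x of choc3 in the frame of gate between 0.018 and 0.125 m and y of choc3 in the frame of gate between -0.02 and 0.02 m and z of choc3 in the frame of gate below 0.008 m)) or ((x of choc1 in the frame of gate between 0.018 and 0.125 m and y of choc1 in the frame of gate between -0.02 and 0.02 m and z of choc1 in the frame of gate below 0.008 m) and x of choc2 in the frame of gate below -0.02 m and (x of choc3 in the frame of gate between 0.018 and 0.125 m and y of choc3 in the frame of gate between -0.02 and 0.02 m and z of choc3 in the frame of gate below 0.008 m)) or ((x of choc1 in the frame of gate between 0.018 and 0.125 m and y of choc1 in the frame of gate between -0.02 and 0.02 m and z of choc1 in the frame of gate below 0.008 m) and (x of choc2 in the frame of gate between 0.018 and 0.125 m and y of choc2 in the frame of gate between -0.02 and 0.02 m and z of choc2 in the frame of gate below 0.008 m) and x of choc3 in the frame of gate below -0.02 m))), for 0.2 s.
At the end, for the whole second after the job is handed in: All three coins lie flat and still in the slot, each wholly through the gap (centre 18 to 125 mm past it, within 20 mm of the slot's middle line) (x of choc1 in the frame of gate between 0.018 and 0.125 m and y of choc1 in the frame of gate between -0.02 and 0.02 m and z of each of choc1, choc2, choc3 in the frame of gate below 0.008 m and x of choc2 in the frame of gate between 0.018 and 0.125 m and y of choc2 in the frame of gate between -0.02 and 0.02 m and x of choc3 in the frame of gate between 0.018 and 0.125 m and y of choc3 in the frame of gate between -0.02 and 0.02 m and angle between each of choc1, choc2, choc3's own z axis and vertical below 0.15 rad and linear speed of each of choc1, choc2, choc3 below 0.01 m/s); the robot touches nothing.
It fails at once if a coin is lifted (its underside's centre more than 10 mm above the board) (z of any of choc1, choc2, choc3 in the frame of gate above 0.01 m).
It fails at once if the square chocolate, the nozzle or the flavouring bottle is moved by more than 15 mm (distance of any of square, nozzle, flavour from where it was at the start of the episode above 0.015 m).
It also fails if it takes over 72 s, if anything falls off the work surface, if the arm or the gripper's body presses on something with over 40 N, if the wrist force passes 120 N, or if a joint passes its speed limit or range.

## Robot

A 6-joint arm with a two-finger parallel gripper is mounted at the origin on the work surface. World frame = base frame: x ahead of the robot, y to its left, z up, the work surface at z = 0. Lengths are in mm, angles in degrees, forces in N, time in s.
With the tool pointing down it reaches from about 350 to 925 mm from the base axis. Payload 6.4 kg.
Tool frame: the origin (TCP) lies on the centre line of the jaws, within the pads' length; the fingertips stand 11 mm ahead of it and the grasp point (between the pads) lies 8 mm behind it; z points along the fingers, y is the direction in which the jaws open and shut (so a half turn about z gives the same grasp; the last joint's range is limited). The gripper opens to 85 mm and grips with 20 to 120 N. Pads are 22 mm wide; open, the fingers measure 114 mm over their backs; the gripper's body (76 mm by 85 mm) begins 54 mm behind the grasp point. The pads swing forward as they close: fully open they stand 13 mm farther back than shut.
Start: joints at [-74.261, 14.043, 89.255, -0, 76.702, -9.975], TCP at [282.031, -585.639, 242.29] pointing down, gripper open.
Joint ranges: [-179.41, 179.41], [-58.25, 129.5], [7.25, 145.43], [-54.29, 234.29], [11.92, 165.04], [-157.13, 157.13]. Speed limits (degrees/s): [147.25, 147.25, 180, 180, 180, 180].

## Interface

Orientations are given as a 3x3 rotation matrix whose columns are the frame's x, y, z axes.
In Python, from rig import bot gives the robot as it stands.
- The arm moves only by the tool drive_tool, never from a script. Its argument "increments" is a list of rows, each a list of 7 numbers: the shift along the tool's x, y, z in cm, then the turn, a rotation vector about the tool's x, y, z in degrees, then the opening, from 0 (shut) to 1 (fully open). In form: [[x, y, z, ax, ay, az, fingers], ...]. A call has 1 to 12 rows; each row is the pose to reach, as a shift and turn from the pose commanded when the call began, along the tool's axes at that moment; what a row does not reach only later rows make up. A row lasts 1/10 s, in which the tool goes at most 50 mm and 8.59 degrees, less where a joint would pass 70% of its speed; a pose out of reach is approached as far as the arm can. A call with a gripper value outside its range is refused whole. The fingers move at their own pace and stop on an object; "force" is the grip in N (left out, the last holds). Time passes only in rows, so rows that repeat a pose let the fingers close. It gives the time, the measured TCP pose, the force and the opening at its end, in the units of the state.
- bot.sense(): the state, without advancing time (a new reading comes with each control period).
- bot.camera(name): name is "scene" or "top"; returns (picture, depth): 400x640x3 uint8, red, green, blue; 400x640 float32, mm along the optical axis (not along the pixel's ray), 0 where there is no reading.
- bot.calibration(name): a dict with "camera_matrix" (3x3 intrinsics, pixels), "position" and "orientation" of the camera in the world. Camera axes: x right, y down, z forward; pixel columns grow to the right and rows downward; lengths in mm; the calibration is good to about 2 mm. A picture is of the moment at which its call begins. calibration takes no time and is no camera call.
- bot.sign_off(): hands the job in, once; it reports no verdict.
The state is a dict: "t": time; "qpos": joint angles; "dq": joint speeds; "effort": joint torques, N m; "tcp_pos": TCP position; "tool_rot": TCP orientation; "force": force on the tool from outside, world axes, zero at the start; "moment": the same for the moment, N m; "width": finger opening in mm.
Only numpy, scipy, OpenCV 4.12 (cv2) and the standard library are available. Lean on these libraries where they do the work, as an engineer would, in place of code of your own. Each camera call takes 0.05 s, during which the arm holds its last target. There are 200 camera calls.

## Working session

There is one attempt and no reset: what is moved stays moved. The work goes in short steps, Python scripts to look and compute and a tool call to move; the robot and the scene stay as the last step left them, time stands still between calls to the robot, and variables do not carry over. Pictures are saved under pics/ and viewed, about 8 in all and at most 12, crops included, and the job is handed in when it is done.

Besides the shell and the picture viewer there is one more tool, called after ">>>" in YAML: its name, and indented under it one key for each argument. drive_tool: Moves the arm, as the interface text tells. Its arguments: {"type":"object","properties":{"increments":{"type":"array"},"force":{"type":"number"}},"required":["increments"]}

```bash
mkdir -p pics; ls
cat > h.py <<'E'
import numpy as np, cv2
from rig import bot
def cal(n):
    c=bot.calibration(n); return np.array(c["camera_matrix"]),np.array(c["position"]),np.array(c["orientation"])
def ray(n,uv,z):
    K,p,R=cal(n); uv=np.atleast_2d(np.asarray(uv,float))
    d=(R@np.linalg.inv(K)@np.c_[uv,np.ones(len(uv))].T).T
    return p+d*((z-p[2])/d[:,2])[:,None]
def proj(n,P):
    K,p,R=cal(n); q=(K@R.T@(np.atleast_2d(P)-p).T).T; return q[:,:2]/q[:,2:]
def save(n,f):
    im,d=bot.camera(n); cv2.imwrite(f"pics/{f}.png",im[:,:,::-1]); np.save(f"pics/{f}.npy",d); return im,d
E
python3 - <<'E'
from h import *
for n in("top","scene"):
    save(n,n+"0"); K,p,R=cal(n); print(n,K.tolist(),p,R.round(3).tolist())
s=bot.sense();print(s["t"],s["tcp_pos"],np.round(s["tool_rot"],3).tolist(),s["force"],s["width"])
E
```

```text
pics
top [[376.31747540893315, 0.0, 314.9519361689716], [0.0, 376.31747540893315, 204.1972279603847], [0.0, 0.0, 1.0]] [450.40271208 -40.66693698 958.58069515] [[-0.018, -0.987, 0.162], [-1.0, 0.017, -0.006], [0.003, -0.162, -0.987]]
scene [[378.9809497318965, 0.0, 321.7123288709501], [0.0, 378.9809497318965, 194.9294503770524], [0.0, 0.0, 1.0]] [ 898.65738942 -568.50129568  474.99733186] [[0.877, 0.271, -0.396], [0.48, -0.507, 0.716], [-0.007, -0.818, -0.575]]
0.1 [ 281.89106593 -585.16088461  241.28471971] [[0.901, 0.434, -0.0], [0.434, -0.901, 0.002], [0.0, -0.002, -1.0]] [ 0.6839138  -0.73593364 -0.22068451] 85.23854844455651
```

View pics/top0.png

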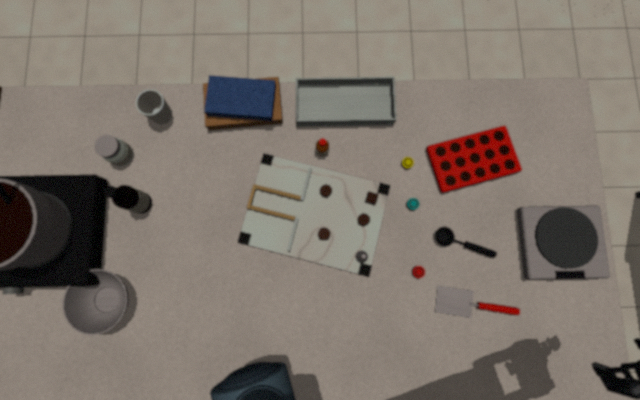

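View pics/scene0.png

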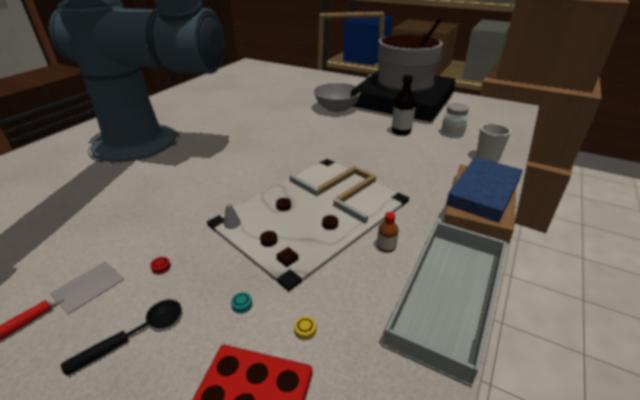

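Top view: the coins are at about (326,191), (364,219) and (324,234). The square is at (372,198), the nozzle at (362,257) and the bottle at (322,147). The look-alikes are the red disc (418,271), turquoise (413,203), yellow (407,162) and the tray holes (475,158). The scene view agrees. Next is a close crop of the board with measurements.

Run:
```python
from h import *
im=cv2.imread("pics/top0.png"); d=np.load("pics/top0.npy")
cv2.imwrite("pics/crop.png",cv2.resize(im[145:285,230:400],None,fx=4.6,fy=4.2,interpolation=cv2.INTER_CUBIC))
g=im.max(2); m=((g<80)*255).astype(np.uint8); m[:, :235]=0;m[:,400:]=0;m[:140]=0;m[290:]=0
n,l,st,c=cv2.connectedComponentsWithStats(m)
for i in range(1,n):
    if st[i,4]>15: print("dark",c[i].round(1),st[i].tolist(),im[l==i].mean(0).round(),ray("top",c[i],26).round(1)[0,:2], ray("top",c[i],12).round(1)[0,:2])
# white slab+black corners hull
h=cv2.cvtColor(im,cv2.COLOR_BGR2HSV)
print(im[225,340],im[290,340],im[220,275],im[205,272],im[190,300])
```

```text
dark [321.4 150.7] [316, 144, 12, 14, 137] [30. 45. 66.] [742.6 -65.4] [747.  -65.8]
dark [266.7 159. ] [261, 154, 12, 11, 98] [31. 34. 36.] [723.   75.1] [727.1  76.8]
dark [383.4 188.6] [378, 183, 12, 12, 107] [31. 34. 36.] [ 640.6 -220.1] [ 643.4 -222.8]
dark [325.3 190.7] [320, 185, 11, 12, 102] [29. 37. 53.] [637.8 -72.9] [640.6 -73.4]
dark [371.3 198. ] [366, 192, 12, 13, 109] [29. 36. 51.] [ 617.  -188.4] [ 619.5 -190.6]
dark [363.  219.5] [358, 214, 11, 12, 105] [30. 37. 53.] [ 562.7 -165.6] [ 564.4 -167.5]
dark [323.7 233.6] [319, 228, 11, 12, 108] [32. 40. 57.] [529.3 -66.6] [530.4 -67. ]
dark [243.7 238.1] [238, 232, 12, 13, 113] [30. 33. 34.] [521.6 131.4] [522.7 134. ]
dark [363.  265.2] [356, 252, 15, 25, 193] [39. 42. 44.] [ 450.3 -161.2] [ 450.3 -163. ]
[132 145 149] [119 128 139] [144 155 153] [140 152 152] [141 153 149]
```

View pics/crop.png

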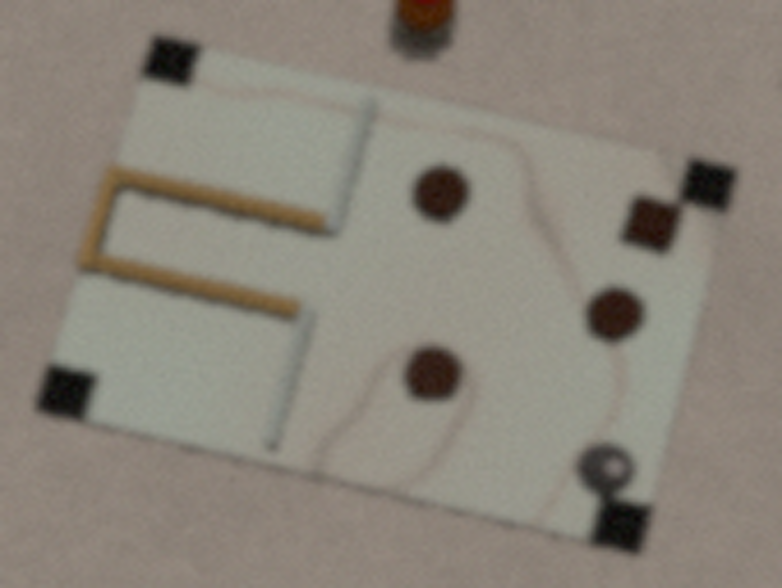

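The crop confirms three round coins, with the square next to the top-right corner block and the nozzle next to the bottom-right one. The gap lies between the fence ends at crop (335,230) and (305,308). The corner blocks give the board pose, so I'll compute that, cross-check it and get the first move.

```bash
cat >> h.py <<'E'
G=np.array([593.8,-5.9]); u=np.array([.269,.963]); u/=np.linalg.norm(u); v=np.array([-u[1],u[0]])
YG=np.degrees(np.arctan2(u[1],u[0]))
def tog(P): P=np.atleast_2d(P)[:,:2]-G; return np.c_[P@u,P@v].round(1)
def tow(x,y): return G+x*u+y*v
def go(x,y,z,yaw): # gate mm, world z, yaw of tool x rel. gate x
    s=bot.sense(); R=np.array(s["tool_rot"]); p=np.array(s["tcp_pos"])
    d=R.T@(np.r_[tow(x,y),z]-p)/10
    t=np.radians(YG+yaw); Rt=np.array([[np.cos(t),np.sin(t),0],[np.sin(t),-np.cos(t),0],[0,0,-1]])
    print("shift cm",d.round(2),"rot",np.degrees(cv2.Rodrigues(R.T@Rt)[0].ravel()).round(1))
def where():
    s=bot.sense(); R=np.array(s["tool_rot"])
    print("t",round(s["t"],2),"gate xy",tog(s["tcp_pos"])[0],"z",round(s["tcp_pos"][2],1),"yaw",round(np.degrees(np.arctan2(R[1,0],R[0,0]))-YG,1),"F",np.round(s["force"],1),"w",round(s["width"],1),"q6",round(s["qpos"][5]))
def coins(n="top",im=None):
    if im is None: im,_=bot.camera(n); im=im[:,:,::-1]
    m=((im.max(2)<80)*255).astype(np.uint8); nn,l,st,c=cv2.connectedComponentsWithStats(m)
    for i in range(1,nn):
        P=ray(n,c[i],24)[0]; g=tog(P)[0]
        if 40<st[i,4]<3000 and -215<g[0]<135 and abs(g[1])<125: print("dark",c[i].round(),st[i,2:].tolist(),"gate",g)
E
python3 - <<'E'
from h import *
coins("top",cv2.imread("pics/top0.png"))
f=lambda p:np.array([230+p[0]/4.6,145+p[1]/4.2])
for p in[(335,230),(305,308),(370,100),(270,448)]: print("fence",tog(ray("top",f(p),28)))
for p in[(284,204),(330,222),(269,238),(287,256)]: print("scene",tog(ray("scene",p,20)))
print("nozzle",tog(ray("top",(362,257),45)))
print(YG); where(); go(-53,-104,100,-90)
E
```

```text
dark [267. 159.] [12, 11, 98] gate [ 113.2 -103.1]
dark [383. 189.] [12, 12, 107] gate [-194.  -103.2]
dark [325. 191.] [11, 12, 102] gate [-52.7 -60.8]
dark [371. 198.] [12, 13, 109] gate [-169.7  -71.8]
dark [363. 220.] [11, 12, 105] gate [-162.4  -13.3]
dark [324. 234.] [11, 12, 108] gate [-75.9  45.6]
dark [244. 238.] [12, 13, 113] gate [113.2 106.4]
dark [363. 265.] [15, 25, 193] gate [-188.5   96.4]
fence [[ -4.  -23.2]]
fence [[-0.4 26.3]]
fence [[  -2.2 -105.4]]
fence [[ -3.7 110.6]]
scene [[-74.3  42.2]]
scene [[-51.8 -64.2]]
scene [[-160.9  -16.2]]
scene [[-168.8  -74. ]]
nozzle [[-178.9   78.8]]
74.39306952846478
t 0.1 gate xy [-641.8  144.6] z 241.3 yaw -48.7 F [ 0.7 -0.7 -0.2] w 85.2 q6 -10
shift cm [ 57.54 -27.78  14.19] rot [-0.1  0.  41.3]
```

>>> drive_tool:
  increments:
    - [10, -5, 0, 0, 0, 8, 0.235]
    - [20, -10, 0, 0, 0, 16, 0.235]
    - [30, -15, 0, 0, 0, 24, 0.235]
    - [40, -20, 0, 0, 0, 32, 0.235]
    - [50, -24, 2, 0, 0, 40, 0.235]
    - [57.5, -27.8, 6, 0, 0, 41.3, 0.235]
    - [57.5, -27.8, 10, 0, 0, 41.3, 0.235]
    - [57.5, -27.8, 14.2, 0, 0, 41.3, 0.235]
    - [57.5, -27.8, 14.2, 0, 0, 41.3, 0.235]
    - [57.5, -27.8, 14.2, 0, 0, 41.3, 0.235]
    - [57.5, -27.8, 14.2, 0, 0, 41.3, 0.235]
    - [57.5, -27.8, 14.2, 0, 0, 41.3, 0.235]
  force: 20

```text
t: 1.3
tcp_pos: [642.4, -130.8, 123.7]
tool_rot: [[0.963, -0.269, -0.001], [-0.269, -0.963, 0.0], [-0.001, -0.0, -1.0]]
force: [0.6, -0.9, -0.8]
width: 20.0
```

Run:
```python
from h import *
where(); go(-53,-104,27,-90)
```

```text
t 1.3 gate xy [-107.3  -80.4] z 123.7 yaw -90.0 F [ 0.6 -0.9 -0.8] w 20.0 q6 84
shift cm [ 2.37 -5.43  9.67] rot [-0.  0.  0.]
```

>>> drive_tool:
  increments:
    - [1.2, -2.7, 1, 0, 0, 0, 0.235]
    - [2.4, -5.4, 2, 0, 0, 0, 0.235]
    - [2.4, -5.4, 4, 0, 0, 0, 0.235]
    - [2.4, -5.4, 6, 0, 0, 0, 0.235]
    - [2.4, -5.4, 6, 0, 0, 0, 0.235]
    - [2.4, -5.4, 6, 0, 0, 0, 0.235]

```text
t: 1.9
tcp_pos: [679.0, -87.1, 64.5]
tool_rot: [[0.963, -0.269, -0.001], [-0.269, -0.963, 0.0], [-0.001, -0.0, -1.0]]
force: [0.1, -0.2, 0.3]
width: 20.3
```

Run:
```python
from h import *
where(); go(-53,-104,27,-90); save("scene","s1"); im=cv2.imread("pics/s1.png"); cv2.imwrite("pics/s1c.png",cv2.resize(im[60:310,180:450],None,fx=2.4,fy=2.4))
```

```text
t 1.9 gate xy [ -55.3 -103.9] z 64.5 yaw -90.0 F [ 0.1 -0.2  0.3] w 20.3 q6 89
shift cm [ 0.02 -0.23  3.75] rot [-0.   0.1  0. ]
```

View pics/s1c.png

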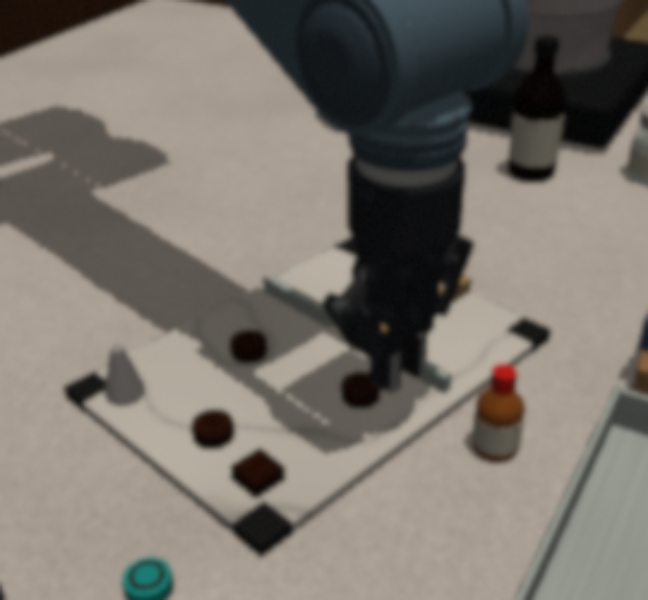

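The fingers, at crop (387,380) and (414,365), stand behind coin A at (358,390). I'll lower them and push.

>>> drive_tool:
  increments:
    - [0, -0.2, 1.3, 0, 0, 0, 0.235]
    - [0, -0.2, 2.6, 0, 0, 0, 0.235]
    - [0, -0.2, 3.6, 0, 0, 0, 0.235]
    - [0, -0.2, 3.75, 0, 0, 0, 0.235]
    - [-0.4, -0.2, 3.75, 0, 0, 0, 0.235]
    - [-0.9, -0.2, 3.75, 0, 0, 0, 0.235]
    - [-1.4, -0.2, 3.75, 0, 0, 0, 0.235]
    - [-2.0, -0.2, 3.75, 0, 0, 0, 0.235]
    - [-2.6, -0.2, 3.75, 0, 0, 0, 0.235]
    - [-3.2, -0.2, 3.75, 0, 0, 0, 0.235]
    - [-3.8, -0.2, 3.75, 0, 0, 0, 0.235]
    - [-4.4, -0.2, 3.75, 0, 0, 0, 0.235]

```text
t: 3.15
tcp_pos: [637.0, -73.2, 27.5]
tool_rot: [[0.963, -0.269, 0.0], [-0.269, -0.963, -0.0], [0.0, -0.0, -1.0]]
force: [-0.1, 0.3, -0.2]
width: 20.1
```

Run:
```python
from h import *
where(); go(-53,-23.5,27,-90)
```

```text
t 3.15 gate xy [-53.2 -59.7] z 27.5 yaw -90.0 F [-0.1  0.3 -0.2] w 20.1 q6 89
shift cm [-3.62 -0.02  0.05] rot [-0. -0.  0.]
```

Push the remainder, decelerate, back off and rise to look.

>>> drive_tool:
  increments:
    - [-0.6, 0, 0, 0, 0, 0, 0.235]
    - [-1.2, 0, 0, 0, 0, 0, 0.235]
    - [-1.8, 0, 0, 0, 0, 0, 0.235]
    - [-2.4, 0, 0, 0, 0, 0, 0.235]
    - [-2.9, 0, 0, 0, 0, 0, 0.235]
    - [-3.3, 0, 0, 0, 0, 0, 0.235]
    - [-3.6, 0, 0, 0, 0, 0, 0.235]
    - [-3.6, 0, 0, 0, 0, 0, 0.235]
    - [-2.6, 0, 0, 0, 0, 0, 0.235]
    - [-2, 0, -2, 0, 0, 0, 0.235]
    - [1, 0, -6, 0, 0, 0, 0.235]
    - [5, 0, -9, 0, 0, 0, 0.235]

```text
t: 4.35
tcp_pos: [686.6, -86.8, 119.0]
tool_rot: [[0.963, -0.268, -0.0], [-0.268, -0.963, 0.0], [-0.0, -0.0, -1.0]]
force: [1.4, -0.7, 0.3]
width: 19.9
```

Run:
```python
from h import *
where(); coins(); coins("scene"); save("top","t2"); im=cv2.imread("pics/t2.png"); cv2.imwrite("pics/t2c.png",cv2.resize(im[135:285,230:400],None,fx=4,fy=4))
```

```text
t 4.35 gate xy [ -53.  -111.1] z 119.0 yaw -90.0 F [ 1.4 -0.7  0.3] w 19.9 q6 89
dark [267. 159.] [12, 11, 88] gate [ 113.5 -103.1]
dark [383. 189.] [11, 12, 95] gate [-193.9 -102.8]
dark [371. 198.] [11, 11, 96] gate [-169.5  -71.7]
dark [363. 219.] [11, 12, 94] gate [-162.5  -13.4]
dark [244. 238.] [11, 12, 104] gate [113.1 106.5]
dark [363. 266.] [14, 24, 166] gate [-189.    97.8]
dark [401. 198.] [16, 13, 104] gate [ 100.8 -119.6]
dark [283. 204.] [18, 17, 233] gate [-78.3  39.6]
dark [306. 208.] [16, 15, 179] gate [-56.5  -5. ]
dark [216. 222.] [20, 15, 151] gate [-203.2   88. ]
dark [268. 239.] [17, 14, 201] gate [-165.4  -20.2]
dark [287. 257.] [21, 19, 257] gate [-172.7  -78.7]
dark [288. 280.] [32, 21, 329] gate [-205.  -118.9]
```

View pics/t2c.png

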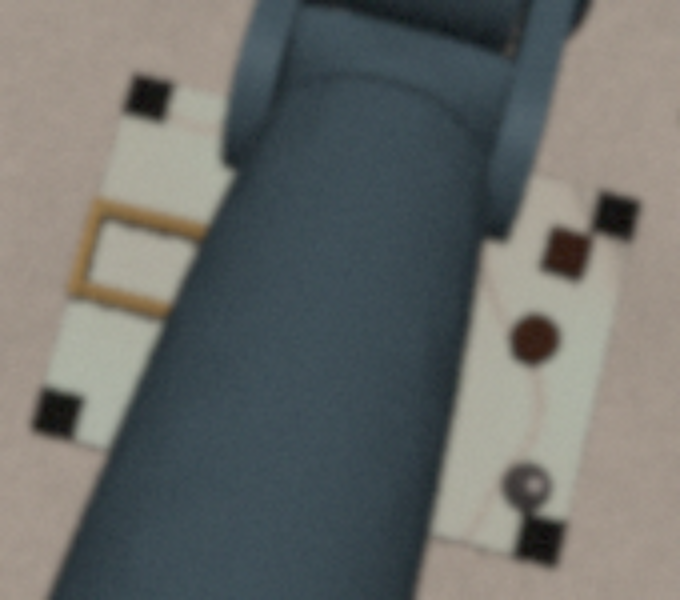

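Coin A now sits at about (-54, 1) in gate axes, from the scene view corrected for its bias. The arm hides it in the top view. Next I'll go behind it with the fingers narrowed.

Run:
```python
from h import *
where(); go(-96,0.5,60,0)
```

```text
t 4.5 gate xy [ -53.5 -115. ] z 121.6 yaw -90.0 F [-0.8 -0.1 -0.7] w 20.2 q6 89
shift cm [-11.61   4.25   6.06] rot [  0.4  -0.4 -90. ]
```

>>> drive_tool:
  increments:
    - [-3, 1, 0, 0, 0, -8.5, 0.1]
    - [-6, 2, 0, 0, 0, -17, 0.1]
    - [-9, 3, 0, 0, 0, -25.5, 0.1]
    - [-11.6, 4.2, 0, 0, 0, -34, 0.1]
    - [-11.6, 4.2, 0, 0, 0, -42.5, 0.1]
    - [-11.6, 4.2, 0, 0, 0, -51, 0.1]
    - [-11.6, 4.2, 0, 0, 0, -59.5, 0.1]
    - [-11.6, 4.2, 0, 0, 0, -68, 0.1]
    - [-11.6, 4.2, 1, 0, 0, -76.5, 0.1]
    - [-11.6, 4.2, 3, 0, 0, -85, 0.1]
    - [-11.6, 4.2, 5, 0, 0, -90, 0.1]
    - [-11.6, 4.2, 6, 0, 0, -90, 0.1]

```text
t: 5.7
tcp_pos: [560.5, -95.2, 54.4]
tool_rot: [[0.269, 0.963, -0.005], [0.963, -0.269, 0.002], [0.001, -0.005, -1.0]]
force: [-1.4, -0.8, 0.0]
width: 8.5
```

Run:
```python
from h import *
where(); go(-96,0.5,27.5,0)
```

```text
t 5.7 gate xy [-95.   8.] z 54.4 yaw 0.0 F [-1.4 -0.8  0. ] w 8.5 q6 -5
shift cm [-0.11  0.77  2.68] rot [-0.3 -0.   0. ]
```

>>> drive_tool:
  increments:
    - [0, 0, 0, 0, 0, 0, 0.1]
    - [0, 0, 0, 0, 0, 0, 0.1]

```text
t: 5.9
tcp_pos: [562.7, -96.0, 57.4]
tool_rot: [[0.27, 0.963, -0.0], [0.963, -0.27, 0.0], [0.0, -0.0, -1.0]]
force: [-0.6, -0.4, 0.7]
width: 8.6
```

Run:
```python
from h import *
where(); go(-96,0.5,27.5,0)
```

```text
t 5.9 gate xy [-95.2   5.7] z 57.4 yaw -0.1 F [-0.6 -0.4  0.7] w 8.6 q6 -5
shift cm [-0.08  0.53  2.99] rot [-0.  -0.  -0.1]
```

>>> drive_tool:
  increments:
    - [-0.1, 0.5, 1, 0, 0, 0, 0.1]
    - [-0.1, 0.5, 2, 0, 0, 0, 0.1]
    - [-0.1, 0.5, 2.8, 0, 0, 0, 0.1]
    - [-0.1, 0.5, 3, 0, 0, 0, 0.1]
    - [0.4, 0.5, 3, 0, 0, 0, 0.1]
    - [0.9, 0.5, 3, 0, 0, 0, 0.1]
    - [1.4, 0.5, 3, 0, 0, 0, 0.1]
    - [1.9, 0.5, 3, 0, 0, 0, 0.1]
    - [2.4, 0.5, 3, 0, 0, 0, 0.1]
    - [2.9, 0.5, 3, 0, 0, 0, 0.1]
    - [3.4, 0.5, 3, 0, 0, 0, 0.1]
    - [3.9, 0.5, 3, 0, 0, 0, 0.1]

```text
t: 7.1
tcp_pos: [578.1, -59.4, 27.4]
tool_rot: [[0.269, 0.963, 0.0], [0.963, -0.269, -0.0], [-0.0, 0.0, -1.0]]
force: [-0.8, 0.6, -0.2]
width: 8.5
```

Run:
```python
from h import *
where(); go(2,0.5,27.5,0)
save("scene","s3"); im=cv2.imread("pics/s3.png"); cv2.imwrite("pics/s3c.png",cv2.resize(im[130:290,200:420],None,fx=3.2,fy=3.2))
```

```text
t 7.1 gate xy [-55.8   0.7] z 27.4 yaw 0.0 F [-0.8  0.6 -0.2] w 8.5 q6 -1
shift cm [ 5.78  0.03 -0.01] rot [0. 0. 0.]
```

View pics/s3c.png

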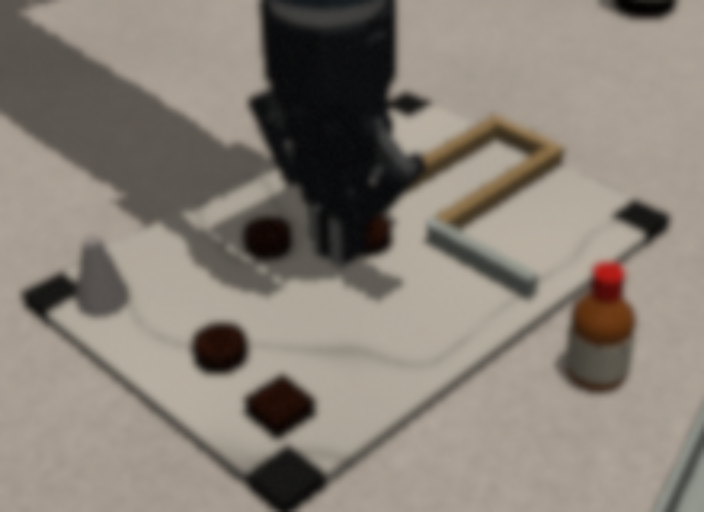

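Coin A, at crop (372,235), sits ahead of the fingers and in line with the gap. Pushing on.

>>> drive_tool:
  increments:
    - [0.5, 0, 0, 0, 0, 0, 0.1]
    - [1, 0, 0, 0, 0, 0, 0.1]
    - [1.5, 0, 0, 0, 0, 0, 0.1]
    - [2, 0, 0, 0, 0, 0, 0.1]
    - [2.5, 0, 0, 0, 0, 0, 0.1]
    - [3, 0, 0, 0, 0, 0, 0.1]
    - [3.5, 0, 0, 0, 0, 0, 0.1]
    - [4, 0, 0, 0, 0, 0, 0.1]
    - [4.5, 0, 0, 0, 0, 0, 0.1]
    - [5, 0, 0, 0, 0, 0, 0.1]
    - [5.5, 0, 0, 0, 0, 0, 0.1]
    - [5.8, 0, 0, 0, 0, 0, 0.1]

```text
t: 8.35
tcp_pos: [593.7, -3.5, 27.4]
tool_rot: [[0.268, 0.963, 0.0], [0.963, -0.268, 0.0], [0.0, 0.0, -1.0]]
force: [0.3, 0.1, -0.6]
width: 8.6
```

Run:
```python
from h import *
where(); coins("scene")
```

```text
t 8.35 gate xy [2.3 0.8] z 27.4 yaw 0.0 F [ 0.3  0.1 -0.6] w 8.6 q6 4
dark [401. 198.] [16, 13, 105] gate [ 100.8 -119.5]
dark [284. 203.] [17, 15, 188] gate [-76.3  39.3]
dark [216. 222.] [21, 15, 154] gate [-203.    87.6]
dark [268. 239.] [17, 15, 202] gate [-165.3  -20.1]
dark [287. 257.] [21, 19, 257] gate [-172.8  -78.7]
dark [288. 280.] [32, 21, 330] gate [-204.9 -118.9]
```

>>> drive_tool:
  increments:
    - [-1, 0, 0, 0, 0, 0, 0.1]
    - [-2, 0, -1.5, 0, 0, 0, 0.1]
    - [-3, 0, -5, 0, 0, 0, 0.235]
    - [-5, 0, -9, 0, 0, 8.5, 0.235]
    - [-7, -3, -9, 0, 0, 17, 0.235]
    - [-8, -6, -9, 0, 0, 25.5, 0.235]
    - [-8, -8.8, -9, 0, 0, 34, 0.235]
    - [-8, -8.8, -9, 0, 0, 42.5, 0.235]
    - [-8, -8.8, -9, 0, 0, 51, 0.235]
    - [-8, -8.8, -9, 0, 0, 59.5, 0.235]
    - [-8, -8.8, -9, 0, 0, 68, 0.235]
    - [-8, -8.8, -9, 0, 0, 76.5, 0.235]

```text
t: 9.6
tcp_pos: [487.0, -58.1, 117.4]
tool_rot: [[0.999, -0.043, 0.0], [-0.043, -0.999, -0.0], [0.0, 0.0, -1.0]]
force: [0.6, 0.3, -1.2]
width: 20.1
```

Run:
```python
from h import *
where(); coins("scene");coins("top"); go(-76,89,60,-90)
```

```text
t 9.6 gate xy [-79.   88.8] z 117.4 yaw -76.9 F [ 0.6  0.3 -1.2] w 20.1 q6 72
dark [327. 162.] [12, 6, 42] gate [102.1  91.1]
dark [330. 185.] [77, 28, 383] gate [34.8 18.2]
dark [358. 189.] [33, 22, 87] gate [ 64.4 -35.8]
dark [401. 198.] [16, 13, 105] gate [ 100.8 -119.5]
dark [283. 204.] [15, 13, 160] gate [-79.1  38.7]
dark [350. 212.] [33, 20, 133] gate [ -6.1 -75.1]
dark [217. 222.] [21, 15, 160] gate [-202.6   87.2]
dark [268. 239.] [17, 16, 205] gate [-165.4  -20.2]
dark [287. 257.] [21, 19, 258] gate [-172.7  -78.6]
dark [288. 280.] [34, 21, 336] gate [-205.1 -118.4]
dark [267. 159.] [12, 11, 93] gate [ 113.2 -103.2]
dark [383. 189.] [12, 12, 102] gate [-194.1 -103.2]
dark [371. 198.] [12, 13, 104] gate [-169.6  -71.9]
dark [288. 207.] [11, 12, 100] gate [27.8  2.7]
dark [363. 220.] [11, 12, 100] gate [-162.3  -13.1]
dark [244. 238.] [12, 13, 111] gate [113.1 106.3]
shift cm [ 0.05 -0.29  5.74] rot [ 0.  -0.  13.5]
```

Coin A is at (27.8, 2.7), in the slot. Now coin C.

>>> drive_tool:
  increments:
    - [0, -0.2, 2, 0, 0, 6.7, 0.235]
    - [0, -0.2, 4, 0, 0, 13.4, 0.235]
    - [0, -0.2, 5.6, 0, 0, 13.4, 0.235]
    - [0, -0.2, 5.6, 0, 0, 13.4, 0.235]
    - [0, -0.2, 5.6, 0, 0, 13.4, 0.235]

```text
t: 10.2
tcp_pos: [487.3, -55.7, 61.6]
tool_rot: [[0.964, -0.265, -0.0], [-0.265, -0.964, 0.0], [-0.0, 0.0, -1.0]]
force: [-0.6, -0.2, 0.5]
width: 20.0
```

Run:
```python
from h import *
where(); go(-76,89,27.5,-90)
```

```text
t 10.2 gate xy [-76.6  89.1] z 61.6 yaw -89.8 F [-0.6 -0.2  0.5] w 20.0 q6 86
shift cm [ 0.02 -0.06  3.41] rot [0.  0.  0.2]
```

>>> drive_tool:
  increments:
    - [0, 0, 1.3, 0, 0, 0.2, 0.235]
    - [0, 0, 2.6, 0, 0, 0.2, 0.235]
    - [0, 0, 3.4, 0, 0, 0.2, 0.235]
    - [0.3, 0, 3.4, 0, 0, 0.2, 0.235]
    - [0.8, 0, 3.4, 0, 0, 0.2, 0.235]
    - [1.3, 0, 3.4, 0, 0, 0.2, 0.235]
    - [1.9, 0, 3.4, 0, 0, 0.2, 0.235]
    - [2.5, 0, 3.4, 0, 0, 0.2, 0.235]
    - [3.1, 0, 3.4, 0, 0, 0.2, 0.235]
    - [3.7, 0, 3.4, 0, 0, 0.2, 0.235]
    - [4.3, 0, 3.4, 0, 0, 0.2, 0.235]
    - [4.9, 0, 3.4, 0, 0, 0.2, 0.235]

```text
t: 11.4
tcp_pos: [535.1, -68.6, 27.4]
tool_rot: [[0.963, -0.27, -0.0], [-0.27, -0.963, 0.0], [-0.0, -0.0, -1.0]]
force: [-1.1, 0.4, 0.5]
width: 20.0
```

>>> drive_tool:
  increments:
    - [0.5, 0, 0, 0, 0, 0, 0.235]
    - [0.9, 0, 0, 0, 0, 0, 0.235]
    - [1.3, 0, 0, 0, 0, 0, 0.235]
    - [1.6, 0, 0, 0, 0, 0, 0.235]
    - [1.6, 0, 0, 0, 0, 0, 0.235]
    - [0.6, 0, 0, 0, 0, 0, 0.235]
    - [-0.6, 0, -1.5, 0, 0, 0, 0.235]
    - [-1, 0, -5, 0, 0, 0, 0.235]
    - [-1, 0, -8, 0, 0, 0, 0.1]
    - [-1, 0, -8, 0, 0, 0, 0.1]

```text
t: 12.4
tcp_pos: [527.0, -66.4, 111.8]
tool_rot: [[0.963, -0.27, 0.008], [-0.27, -0.963, -0.003], [0.008, 0.001, -1.0]]
force: [0.6, 1.3, -0.5]
width: 8.4
```

Run:
```python
from h import *
where(); coins("scene"); coins("top"); go(-118,0.5,100,0)
```

```text
t 12.4 gate xy [-76.2  48. ] z 111.8 yaw -90.1 F [ 0.6  1.3 -0.5] w 8.4 q6 86
dark [330. 185.] [77, 28, 376] gate [34.7 18.1]
dark [358. 189.] [33, 22, 81] gate [ 64.3 -35.7]
dark [401. 198.] [16, 13, 105] gate [ 100.8 -119.5]
dark [350. 212.] [33, 20, 130] gate [ -6.1 -75. ]
dark [298. 213.] [15, 14, 164] gate [-79.7  -4.3]
dark [217. 222.] [21, 15, 156] gate [-202.8   87.5]
dark [268. 239.] [17, 16, 203] gate [-165.4  -20.2]
dark [287. 257.] [21, 19, 258] gate [-172.7  -78.6]
dark [288. 280.] [32, 21, 330] gate [-205.  -118.8]
dark [267. 159.] [12, 11, 92] gate [ 113.2 -103.3]
dark [383. 189.] [12, 12, 100] gate [-194.2 -102.9]
dark [290. 206.] [17, 28, 195] gate [22.7 -0.3]
dark [371. 198.] [11, 13, 101] gate [-169.6  -71.7]
dark [365. 230.] [11, 31, 119] gate [-174.3   10.8]
dark [244. 238.] [12, 13, 109] gate [113.4 106.3]
dark [363. 265.] [16, 25, 179] gate [-188.2   96.4]
shift cm [5.01 4.18 0.79] rot [  0.   -0.  -90.1]
```

>>> drive_tool:
  increments:
    - [1, 1, 0, 0, 0, -8.5, 0.1]
    - [2, 2, 0, 0, 0, -17, 0.1]
    - [3, 3, 0, 0, 0, -25.5, 0.1]
    - [4, 4, 0, 0, 0, -34, 0.1]
    - [5, 4.1, 0, 0, 0, -42.5, 0.1]
    - [5, 4.1, 0, 0, 0, -51, 0.1]
    - [5, 4.1, 0, 0, 0, -59.5, 0.1]
    - [5, 4.1, 0, 0, 0, -68, 0.1]
    - [5, 4.1, 0, 0, 0, -76.5, 0.1]
    - [5, 4.1, 1, 0, 0, -85, 0.1]
    - [5, 4.1, 3, 0, 0, -90, 0.1]
    - [5, 4.1, 5, 0, 0, -90, 0.1]

```text
t: 13.7
tcp_pos: [560.7, -118.2, 55.2]
tool_rot: [[0.269, 0.963, -0.002], [0.963, -0.269, 0.001], [0.0, -0.003, -1.0]]
force: [0.6, -0.3, -1.6]
width: 8.6
```

>>> drive_tool:
  increments:
    - [0, 0, 0, 0, 0, 0, 0.1]
    - [0, 0, 0, 0, 0, 0, 0.1]

```text
t: 13.9
tcp_pos: [560.9, -118.3, 56.1]
tool_rot: [[0.27, 0.963, -0.003], [0.963, -0.27, 0.001], [0.0, -0.003, -1.0]]
force: [-0.4, -0.2, -0.1]
width: 8.4
```

Run:
```python
from h import *
where(); go(-117,1,27.5,0)
```

```text
t 13.9 gate xy [-117.1    1.5] z 56.1 yaw -0.1 F [-0.4 -0.2 -0.1] w 8.4 q6 -8
shift cm [0.01 0.06 2.86] rot [-0.2 -0.  -0.1]
```

>>> drive_tool:
  increments:
    - [0, 0, 1.2, 0, 0, 0, 0.1]
    - [0, 0, 2.4, 0, 0, 0, 0.1]
    - [0, 0, 2.85, 0, 0, 0, 0.1]
    - [0.3, 0, 2.85, 0, 0, 0, 0.1]
    - [0.8, 0, 2.85, 0, 0, 0, 0.1]
    - [1.3, 0, 2.85, 0, 0, 0, 0.1]
    - [1.8, 0, 2.85, 0, 0, 0, 0.1]
    - [2.3, 0, 2.85, 0, 0, 0, 0.1]
    - [2.8, 0, 2.85, 0, 0, 0, 0.1]
    - [3.3, 0, 2.85, 0, 0, 0, 0.1]
    - [3.8, 0, 2.85, 0, 0, 0, 0.1]
    - [4.3, 0, 2.85, 0, 0, 0, 0.1]

```text
t: 15.1
tcp_pos: [573.8, -76.9, 28.9]
tool_rot: [[0.27, 0.963, 0.0], [0.963, -0.27, 0.0], [0.0, 0.0, -1.0]]
force: [-0.5, 0.4, 0.9]
width: 8.4
```

>>> drive_tool:
  increments:
    - [0.5, 0, 0, 0, 0, 0, 0.1]
    - [1, 0, 0, 0, 0, 0, 0.1]
    - [1.5, 0, 0, 0, 0, 0, 0.1]
    - [2, 0, 0, 0, 0, 0, 0.1]

```text
t: 15.5
tcp_pos: [579.1, -57.7, 28.9]
tool_rot: [[0.27, 0.963, 0.0], [0.963, -0.27, 0.0], [0.0, 0.0, -1.0]]
force: [0.4, 0.2, 0.1]
width: 8.5
```

Run:
```python
from h import *
where(); go(2,0.5,27.5,0); coins("scene"); save("scene","s4"); im=cv2.imread("pics/s4.png"); cv2.imwrite("pics/s4c.png",cv2.resize(im[130:290,200:420],None,fx=3.2,fy=3.2))
```

```text
t 15.5 gate xy [-53.8   0.2] z 28.9 yaw -0.1 F [0.4 0.2 0.1] w 8.5 q6 -1
shift cm [ 5.58 -0.04  0.14] rot [ 0.  -0.  -0.1]
dark [358. 189.] [33, 21, 72] gate [ 64.5 -35.7]
dark [401. 198.] [16, 13, 102] gate [ 100.6 -119.7]
dark [350. 212.] [33, 20, 128] gate [ -6.1 -74.7]
dark [216. 222.] [19, 15, 148] gate [-203.3   88. ]
dark [268. 239.] [17, 14, 201] gate [-165.4  -20.2]
dark [287. 257.] [21, 19, 254] gate [-172.7  -78.6]
dark [289. 280.] [32, 21, 327] gate [-204.9 -119. ]
```

View pics/s4c.png

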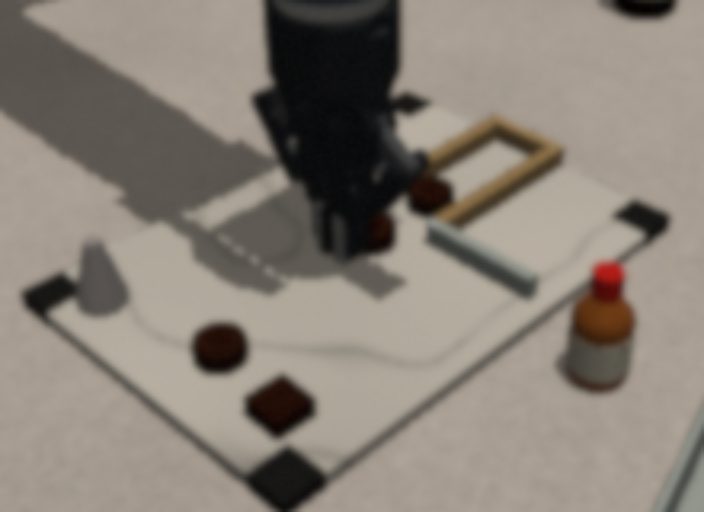

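Coin C, at crop (377,232), is centred ahead of the fingers. Coin A is in the slot at (430,193). Pushing C through.

>>> drive_tool:
  increments:
    - [0.5, 0, 0.1, 0, 0, 0, 0.1]
    - [1, 0, 0.1, 0, 0, 0, 0.1]
    - [1.5, 0, 0.1, 0, 0, 0, 0.1]
    - [2, 0, 0.1, 0, 0, 0, 0.1]
    - [2.5, 0, 0.1, 0, 0, 0, 0.1]
    - [3, 0, 0.1, 0, 0, 0, 0.1]
    - [3.5, 0, 0.1, 0, 0, 0, 0.1]
    - [4, 0, 0.1, 0, 0, 0, 0.1]
    - [4.5, 0, 0.1, 0, 0, 0, 0.1]
    - [5, 0, 0.1, 0, 0, 0, 0.1]
    - [5.4, 0, 0.1, 0, 0, 0, 0.1]
    - [5.6, 0, 0.1, 0, 0, 0, 0.1]

```text
t: 16.8
tcp_pos: [594.3, -3.8, 27.9]
tool_rot: [[0.27, 0.963, 0.0], [0.963, -0.27, -0.0], [-0.0, 0.0, -1.0]]
force: [-0.2, -0.5, -0.2]
width: 8.8
```

>>> drive_tool:
  increments:
    - [-1, 0, 0, 0, 0, 0, 0.1]
    - [-2, 0, -1.5, 0, 0, 0, 0.1]
    - [-4, 0, -5, 0, 0, 0, 0.235]
    - [-8, 0, -8, 0, 0, 0, 0.235]
    - [-13, 0, -8, 0, 0, 0, 0.235]
    - [-17, 0, -8, 0, 0, 0, 0.235]
    - [-21, 0, -8, 0, 0, 0, 0.235]
    - [-21, 0, -8, 0, 0, 0, 0.235]
    - [-21, 0, -8, 0, 0, 0, 0.235]

```text
t: 17.7
tcp_pos: [536.8, -207.4, 107.9]
tool_rot: [[0.273, 0.962, -0.0], [0.962, -0.273, 0.0], [0.0, -0.0, -1.0]]
force: [-0.8, -0.5, -0.8]
width: 19.8
```

Run:
```python
from h import *
where(); coins("scene");coins("top"); go(-202,-17,27.5,6)
```

```text
t 17.7 gate xy [-209.4    0.6] z 107.9 yaw -0.2 F [-0.8 -0.5 -0.8] w 19.8 q6 -17
dark [333. 185.] [77, 28, 479] gate [40.5 12.5]
dark [358. 190.] [32, 20, 66] gate [ 63.2 -35.9]
dark [401. 198.] [16, 13, 102] gate [ 100.6 -119.7]
dark [350. 212.] [32, 20, 125] gate [ -6.2 -74.1]
dark [268. 239.] [17, 14, 203] gate [-165.5  -19.8]
dark [287. 257.] [21, 19, 253] gate [-172.7  -78.7]
dark [289. 280.] [30, 21, 323] gate [-204.7 -119.1]
dark [267. 159.] [12, 11, 93] gate [ 113.3 -103.2]
dark [282. 205.] [23, 14, 207] gate [43.4  2.8]
dark [244. 238.] [12, 13, 110] gate [113.3 106.2]
shift cm [0.57 1.77 8.02] rot [-0.  -0.  -6.1]
```

Two coins are in the slot, with a merged blob centred at x = 43, so about 28 and 60. Last is coin B, pushed at a 7° slant onto the axis.

>>> drive_tool:
  increments:
    - [0.9, 1.8, 2, 0, 0, -7, 0.235]
    - [0.9, 1.8, 4, 0, 0, -7, 0.235]
    - [0.9, 1.8, 5, 0, 0, -7, 0.235]
    - [0.9, 1.8, 5, 0, 0, -7, 0.235]
    - [0.9, 1.8, 5, 0, 0, -7, 0.235]

```text
t: 18.3
tcp_pos: [557.3, -202.1, 58.2]
tool_rot: [[0.15, 0.989, 0.0], [0.989, -0.15, -0.0], [-0.0, 0.0, -1.0]]
force: [0.4, 0.8, 0.3]
width: 19.9
```

Run:
```python
from h import *
where(); go(-200,-18,27.5,7); go(-78,-2.5,27.5,7)
save("scene","s5"); im=cv2.imread("pics/s5.png"); cv2.imwrite("pics/s5c.png",cv2.resize(im[130:290,200:420],None,fx=3.2,fy=3.2))
```

```text
t 18.3 gate xy [-198.8  -17.6] z 58.2 yaw 7.0 F [0.4 0.8 0.3] w 19.9 q6 -22
shift cm [-0.12  0.02  3.07] rot [ 0.  0. -0.]
shift cm [12.18 -0.04  3.07] rot [ 0.  0. -0.]
```

View pics/s5c.png

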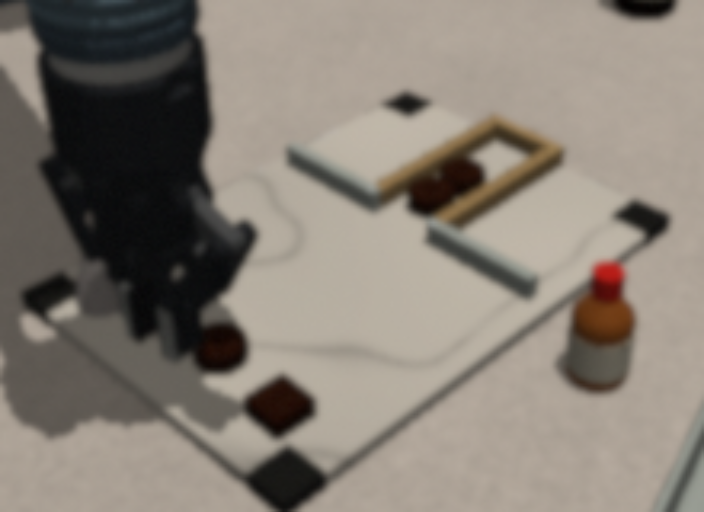

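Two coins are in the slot, at crop (430,195) and (462,175). The fingers are behind coin B at (220,345) and clear of the square and the nozzle.

>>> drive_tool:
  increments:
    - [-0.1, 0, 1.2, 0, 0, 0, 0.235]
    - [-0.1, 0, 2.4, 0, 0, 0, 0.235]
    - [-0.1, 0, 3.1, 0, 0, 0, 0.235]
    - [0.3, 0, 3.1, 0, 0, 0, 0.235]
    - [0.8, 0, 3.1, 0, 0, 0, 0.235]
    - [1.3, 0, 3.1, 0, 0, 0, 0.235]
    - [1.9, 0, 3.1, 0, 0, 0, 0.235]
    - [2.5, 0, 3.1, 0, 0, 0, 0.235]
    - [3.1, 0, 3.1, 0, 0, 0, 0.235]
    - [3.7, 0, 3.1, 0, 0, 0, 0.235]
    - [4.3, 0, 3.1, 0, 0, 0, 0.235]
    - [4.9, 0, 3.1, 0, 0, 0, 0.235]

```text
t: 19.55
tcp_pos: [564.6, -153.6, 27.0]
tool_rot: [[0.151, 0.989, 0.0], [0.989, -0.151, -0.0], [-0.0, 0.0, -1.0]]
force: [-0.2, 0.2, -0.5]
width: 20.0
```

>>> drive_tool:
  increments:
    - [0.6, 0, 0, 0, 0, 0, 0.235]
    - [1.2, 0, 0, 0, 0, 0, 0.235]
    - [1.8, 0, 0, 0, 0, 0, 0.235]
    - [2.4, 0, 0, 0, 0, 0, 0.235]
    - [3, 0, 0, 0, 0, 0, 0.235]
    - [3.6, 0, 0, 0, 0, 0, 0.235]
    - [4.2, 0, 0, 0, 0, 0, 0.235]
    - [4.8, 0, 0, 0, 0, 0, 0.235]
    - [5.4, 0, 0, 0, 0, 0, 0.235]
    - [6, 0, 0, 0, 0, 0, 0.235]
    - [6.6, 0, 0, 0, 0, 0, 0.235]
    - [7, 0, 0, 0, 0, 0, 0.235]

```text
t: 20.75
tcp_pos: [575.2, -84.3, 26.9]
tool_rot: [[0.151, 0.989, -0.0], [0.989, -0.151, 0.0], [0.0, -0.0, -1.0]]
force: [-1.1, 0.2, 0.4]
width: 19.7
```

Run:
```python
from h import *
where(); coins("scene"); go(2,0.5,27.5,0); go(-84,-1,28,0)
save("scene","s6"); im=cv2.imread("pics/s6.png"); cv2.imwrite("pics/s6c.png",cv2.resize(im[130:290,200:420],None,fx=3.2,fy=3.2))
```

```text
t 20.75 gate xy [-80.6  -3.2] z 26.9 yaw 6.9 F [-1.1  0.2  0.4] w 19.7 q6 -11
dark [358. 190.] [32, 21, 68] gate [ 63.  -35.8]
dark [401. 198.] [16, 13, 101] gate [ 100.7 -119.7]
dark [350. 212.] [32, 20, 126] gate [ -6.2 -74.4]
dark [216. 222.] [19, 15, 143] gate [-203.7   88. ]
dark [287. 257.] [21, 19, 253] gate [-172.6  -78.7]
dark [289. 280.] [31, 21, 324] gate [-204.8 -119. ]
shift cm [ 8.2   0.64 -0.06] rot [-0. -0.  7.]
shift cm [-0.35 -0.25 -0.11] rot [-0. -0.  7.]
```

View pics/s6c.png

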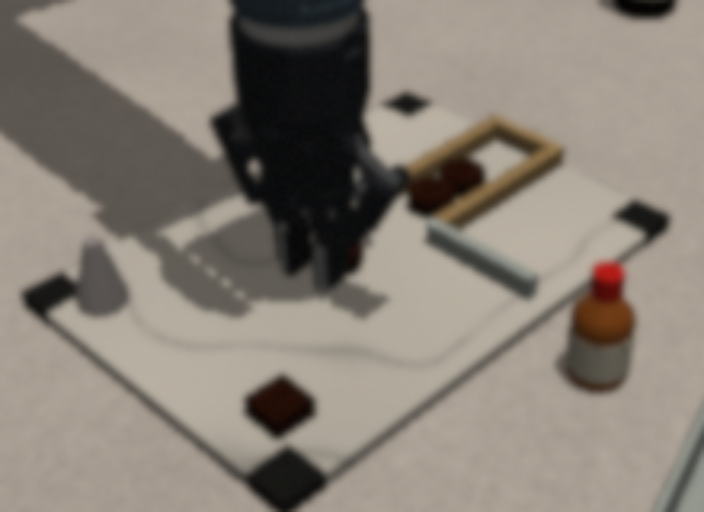

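Coin B, at crop (352,252), is nested and about on the axis. I'll back off, square up and narrow the fingers.

>>> drive_tool:
  increments:
    - [-0.6, -0.1, 0, 0, 0, 0, 0.235]
    - [-1.1, -0.5, 0, 0, 0, 7, 0.1]
    - [-1.1, -0.5, 0, 0, 0, 7, 0.1]
    - [-1.1, -0.5, 0, 0, 0, 7, 0.1]

```text
t: 21.25
tcp_pos: [568.4, -95.5, 26.9]
tool_rot: [[0.269, 0.963, -0.0], [0.963, -0.269, 0.0], [0.0, -0.0, -1.0]]
force: [0.1, 0.3, 0.8]
width: 8.5
```

Run:
```python
from h import *
where(); go(2.5,0.5,27.5,0)
```

```text
t 21.25 gate xy [-93.1   0.3] z 26.9 yaw 0.0 F [0.1 0.3 0.8] w 8.5 q6 -5
shift cm [ 9.56 -0.02 -0.06] rot [-0. -0.  0.]
```

>>> drive_tool:
  increments:
    - [0.5, 0, 0, 0, 0, 0, 0.1]
    - [1, 0, 0, 0, 0, 0, 0.1]
    - [1.5, 0, 0, 0, 0, 0, 0.1]
    - [2, 0, 0, 0, 0, 0, 0.1]
    - [2.5, 0, 0, 0, 0, 0, 0.1]
    - [3, 0, 0, 0, 0, 0, 0.1]
    - [3.5, 0, 0, 0, 0, 0, 0.1]
    - [4, 0, 0, 0, 0, 0, 0.1]
    - [4.5, 0, 0, 0, 0, 0, 0.1]
    - [5, 0, 0, 0, 0, 0, 0.1]

```text
t: 22.25
tcp_pos: [582.1, -46.5, 26.9]
tool_rot: [[0.27, 0.963, -0.0], [0.963, -0.27, 0.0], [0.0, -0.0, -1.0]]
force: [-0.4, -0.6, -0.2]
width: 8.8
```

>>> drive_tool:
  increments:
    - [0.5, 0, 0, 0, 0, 0, 0.1]
    - [1, 0, 0, 0, 0, 0, 0.1]
    - [1.5, 0, 0, 0, 0, 0, 0.1]
    - [2, 0, 0, 0, 0, 0, 0.1]
    - [2.5, 0, 0, 0, 0, 0, 0.1]
    - [3, 0, 0, 0, 0, 0, 0.1]
    - [3.5, 0, 0, 0, 0, 0, 0.1]
    - [4, 0, 0, 0, 0, 0, 0.1]
    - [4.4, 0, 0, 0, 0, 0, 0.1]
    - [4.6, 0, 0, 0, 0, 0, 0.1]
    - [4.6, 0, 0, 0, 0, 0, 0.1]

```text
t: 23.35
tcp_pos: [594.5, -2.3, 26.9]
tool_rot: [[0.27, 0.963, 0.0], [0.963, -0.27, 0.0], [0.0, -0.0, -1.0]]
force: [0.5, 0.3, -0.7]
width: 8.6
```

>>> drive_tool:
  increments:
    - [-1, 0, 0, 0, 0, 0, 0.1]
    - [-2, 0, -1.5, 0, 0, 0, 0.1]
    - [-4, 0, -5, 0, 0, 0, 0.1]
    - [-8, 0, -9, 0, 0, 0, 0.1]
    - [-13, 0, -12, 0, 0, 0, 0.1]
    - [-17, 0, -12, 0, 0, 0, 0.1]
    - [-22, 0, -12, 0, 0, 0, 0.1]
    - [-22, 0, -12, 0, 0, 0, 0.1]
    - [-22, 0, -12, 0, 0, 0, 0.1]

```text
t: 24.25
tcp_pos: [534.2, -216.0, 146.8]
tool_rot: [[0.274, 0.962, -0.0], [0.962, -0.274, 0.0], [0.0, -0.0, -1.0]]
force: [-0.8, 0.7, 0.5]
width: 8.6
```

Run:
```python
from h import *
where(); coins("top")
im,_=bot.camera("top"); im=im[:,:,::-1]; cv2.imwrite("pics/t7.png",cv2.resize(im[145:285,230:400],None,fx=4.6,fy=4.2,interpolation=cv2.INTER_CUBIC))
```

```text
t 24.25 gate xy [-218.4    0.9] z 146.8 yaw -0.3 F [-0.8  0.7  0.5] w 8.6 q6 -17
dark [267. 159.] [12, 11, 91] gate [ 113.3 -103.3]
dark [371. 198.] [12, 12, 99] gate [-169.8  -71.7]
dark [275. 203.] [35, 18, 319] gate [61.9  2.5]
dark [244. 238.] [12, 13, 106] gate [113.3 106.4]
```

View pics/t7.png

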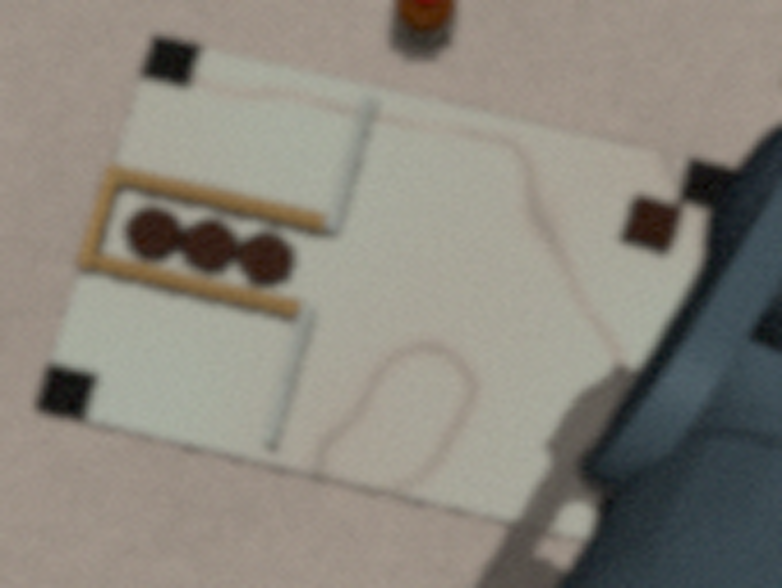

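The three coins lie in a row in the slot, at crop (155,233), (210,246) and (266,259), which is about x = 30, 62 and 94 mm past the gap. Square and bottle have not moved. I'm handing in.

```bash
python3 -c "
from h import *
coins('scene'); where(); print(bot.sign_off())"
```

```text
dark [338. 184.] [77, 27, 609] gate [51.1  9.8]
dark [358. 189.] [33, 21, 74] gate [ 64.5 -35.6]
dark [401. 198.] [16, 13, 102] gate [ 100.6 -119.7]
dark [350. 212.] [33, 20, 130] gate [ -6.1 -75. ]
dark [226. 223.] [43, 55, 536] gate [-192.4   70.2]
dark [287. 257.] [21, 19, 254] gate [-172.7  -78.6]
dark [289. 280.] [32, 21, 328] gate [-204.8 -118.9]
t 24.4 gate xy [-215.6    0.9] z 146.4 yaw -0.0 F [0.9 0.4 0.4] w 8.7 q6 -17
the job is handed in; nothing more can be done
None
```

All three coins are in the slot, and the job was handed in at 24.4 s of the 72 s allowed; the hand-in gives no verdict. I pushed each coin along the board with the fingers slightly apart, one at a time, and none was lifted.

- **Coins:** the last top view shows them in a row about 30, 62 and 94 mm past the gap and 2–3 mm off the middle line. Those three positions come from one merged dark blob, not from separate measurements.
- **Square and bottle:** neither has moved. The square's measured position agrees with the start within 0.2 mm, and the bottle looks the same in the first and last pictures.
- **Nozzle:** the arm hid it in the last top view. The last scene picture I viewed, during the third push, showed it in place, and the arm only withdrew above it afterwards.
- **Forces:** the measured force stayed under about 2 N in every reading.
- **Disagreement:** the scene camera read coin positions about 3 mm (x) and 6 mm (y) off the top camera. I corrected for that using coins seen in both views.

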